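Clamp the pellet die in the hand press

ROBOT

A 7-joint arm with a two-finger parallel gripper is mounted at the origin on the work surface. World frame = base frame: x ahead of the robot, y to its left, z up, the work surface at z = 0. Lengths are in m, angles in rad, forces in N, time in s.
With the tool pointing down it reaches from about 0.4 to 0.875 m from the base axis. Payload 19.3 kg.
Tool frame: the origin (TCP) lies at the very end of the fingers, on their centre line; the grasp point (between the pads) lies bot.pinch_z behind it (bot.pinch_z is the distance from the TCP to the grasp point, in m); z points along the fingers, y is the line along which they close (so a half turn about z gives the same grasp; the last joint's range is limited). The gripper opens to 85 mm and grips with 20 to 120 N. Pads are 22 mm wide; open, the fingers measure 114 mm over their backs; the gripper's body (76 mm by 85 mm) begins 54 mm behind the grasp point. The pads swing forward as they close: fully open they stand 13 mm farther back than shut.
Start: joints at [1.156, 0.521, -0.036, 1.599, 0.021, 1.021, -0.113], TCP at [0.211, -0.588, 0.231] pointing down, gripper open.
Joint ranges: [-2.91, 2.91], [-0.3, 2.13], [-1.5, 1.42], [0.17, 2.43], [-1.26, 4.41], [0.16, 1.93], [-2.52, 2.52]. Speed limits (rad/s): [1.89, 1.89, 2.39, 2.39, 3.01, 3.01, 3.01].

INTERFACE

Orientations are given as [roll, pitch, yaw] about the fixed x, y, z axes, in that order (R = Rz(yaw) Ry(pitch) Rx(roll)).
In Python, from workcell import bot, grab_frame, ticket gives the robot as it stands.
- The arm moves only by the tool arm_command, never from a script. Its argument "commands" is a list of rows, each a list of 3 entries, a list of its own where there are three numbers: the shift along the world's x, y, z in mm, then the turn about the world's z in rad, then the gripper command: -1 is fully open, 1 is shut, values between are in proportion. In form: [[[tx, ty, tz], roll, fingers], ...]. A call has 1 to 20 rows; each row shifts and turns the commanded pose from where the row before left it; what a row does not reach is not made up. A row lasts 1/10 s, in which the tool goes at most 50 mm and 8.59 degrees, less where a joint would pass 70% of its speed; a pose out of reach is approached as far as the arm can. A call with a gripper value outside its range is refused whole. The fingers move at their own pace and stop on an object; "newtons" is the grip in N (left out, the last holds). Time passes only in rows, so rows that do not move let the fingers close. It gives the time, the measured TCP pose, the force, the opening and the grip force at its end, in the units of the state.
- bot.observe(): the state, without advancing time (a new reading comes with each control period).
- grab_frame(name): name is "scene" or "top" or "wrist"; returns a dict with "image" (400x640x3 uint8, red, green, blue), "vertical_fov" (degrees; the focal length in pixels is half the picture's height over the tangent of half this angle, whatever the lens; pixels are square), "cx", "cy" (the principal point, pixels), "R" (3x3) and "t" (3): a world point X has camera coordinates R X + t. Camera axes: x right, y down, z forward; pixel columns grow to the right and rows downward; lengths in m; the calibration is good to about 2 mm. A picture is of the moment at which its call begins. There is no depth.
- ticket.job_done(): hands the job in; it is judged then, once.
The state is a dict: "clock": time; "qpos": joint angles; "qd": joint speeds; "joint_efforts": joint torques, N m; "position": TCP position; "tool_rot": TCP orientation; "force": force on the tool from outside, world axes, zero at the start; "moment": the same for the moment, N m; "grip_width": finger opening in m; "finger_force": force on a finger pad.
Only numpy, scipy, OpenCV 4.12 (cv2) and the standard library are available. Lean on these libraries where they do the work, as an engineer would, in place of code of your own. Each camera call takes 0.05 s, during which the arm holds its last target. There are 200 camera calls.

TASK

Slide the tray with the steel pellet die fully in under the ram of the hand press. Then gently wind the four-spoked handle clockwise (seen from above), pushing spoke after spoke, until you feel the ram's foot bite on the die, and about a twelfth of a turn more so that it is clamped firmly. Do not force the spokes or overtighten, leave it clamped, and do not knock or shift the other things on the bench.

Things in the scene. Friction and masses are not known exactly. Their poses are not given: they have to be found in the camera images.
- press: Grey hand press fixed to the bench: base 200 x 250 x 20 mm, two steel columns 78 mm either side, cross-beam with top at z 190 (nuts to 196). Origin on the bench on the upright screw axis; x across the beam (columns at x = +-78), y along the tray's run: the tray comes out towards +y. Base spans x +-100, y -80 to 170. The bridge and handle stay put; only tray, ram and handle move.
- tray: Aluminium slide tray, axes as the press. Its origin is on the press origin when fully in, and 100 mm out (press +y) at the start; a solid stop ends its travel home. It slides with about 3 N. Plate 90 mm wide, top at z 33, a low ring locates the die at x, y = 0; a 50 mm tongue leads to the upright end plate, 70 mm wide (x), 12 mm thick, z 21 to 77.
- tray_push (a point): Middle of the outer (+y) face of the tray's upright end plate, z 60 mm. Push it towards press -y. 100 mm from home at the start. At home it is 176 mm from the screw axis, clear of the spokes.
- die: Loose steel pellet die standing in the tray's ring (2 mm play), 0.55 to 0.85 kg: body 60 mm diameter, 38 mm high, with a 36 mm plunger up to 55 mm. Origin: centre of underside. The ram's steel foot (44 mm wide) hangs over its place, 13 to 32 mm above its top level at the start; a set screw decides how far, and it is not measured: the touch must be felt.
- capstan (a joint): Turn of the spoked handle on top of the press (rad): grows clockwise from above, 0 to 1 at the start, 8 mm of ram per rad, free to 6. Turning it takes 0.7 N m when free (10 N on a spoke at 72 mm). The foot meets the die somewhere from 2.5 to 4.0 rad; from there a stiff spring adds about 1 N m per rad. Firm is 0.3 to 0.7 rad past the touch, 0.5 best. It stays where it is left.
- hub (a point): Point on the axis of the handle at spoke height, z 222 mm. Steel hub 72 mm diameter, z 193 to 233 mm, a 24 mm boss to 243. Four round spokes 12 mm thick, level, at right angles, with 22 mm balls centred 108 mm out. Between hub and ball 61 mm of bare spoke. Fingers dipped to z 205 clear the beam.
- spoke (a point): Centre of the ball on one of the four like spokes, 108 mm from the axis, z 222 mm; at capstan value 0 it points along press +x, and turns with the handle.
- brown_bottle: Bystander: amber bottle, 60 mm diameter, 140 mm high, beside the tray. Origin: centre of underside.
- petri_dish: Bystander: covered dish, 94 mm diameter, 16 mm high. Origin: centre of underside.
- die_ring: Bystander: loose steel ring, 56 mm diameter, 22 mm high, beside the press. Origin: centre of underside.
- tube_rack: Bystander: wooden test-tube rack, 70 x 200 mm, 144 mm high with its tubes. Origin: centre of underside.
- white_bottle: Bystander: white plastic bottle, 66 mm diameter, 160 mm high. Origin: centre of underside.
Not all that is in view belongs to the job. What is meant by the die is not white or yellow, and is the larger of those in its own colour.

How it is judged:
On the way, in this order (a step that is already met when the one before it is completed fails the run):
1. the tray is pushed fully in, to within 3 mm (y of tray in the frame of press below 0.003 m), for 0.2 s.
2. the ram bears firmly on the die (contact force between die and tray above 30 N), for 0.2 s.
At the end, for the whole second after the job is handed in: The tray is within 3 mm of fully in, the ram is left bearing firmly on the die, so that the die presses on the tray with 30 to 92 N (its own weight is 5.5 to 8.5 N), and the handle is at rest (y of tray in the frame of press below 0.003 m and contact force between die and tray between 30 and 92 N and velocity of joint capstan between -0.05 and 0.05 rad/s); the robot touches nothing.
It fails at once if the die is overtightened (over 105 N on the tray) (contact force between die and tray above 105 N).
It fails at once if the tray or the handle is forced (fingers press on the press with over 40 N) (contact force between the fingers and press above 40 N).
It fails at once if the brown bottle, dish, ring, rack or white bottle is shifted more than 25 mm or tipped (distance of any of brown_bottle, petri_dish, die_ring, tube_rack, white_bottle from where it was at the start of the episode above 0.025 m or angle between any of brown_bottle, petri_dish, die_ring, tube_rack, white_bottle's own z axis and vertical above 0.5 rad).
It also fails if it takes over 72 s, if anything falls off the work surface, if the arm or the gripper's body presses on something with over 40 N, if the wrist force passes 120 N, or if a joint passes its speed limit or range.

## Working session

There is one attempt and no reset: what is moved stays moved. The work goes in short steps, Python scripts to look and compute and a tool call to move; the robot and the scene stay as the last step left them, time stands still between calls to the robot, and variables do not carry over. Pictures are saved under pics/ and viewed, at most 10 in all, crops included, and the job is handed in when it is done.

Besides the shell and the picture viewer there is one more tool, called after "Emit:" as name([rows], argument=value, ...), one row to a line, values as JSON. arm_command: Moves the arm, as the interface text tells. Its arguments: {"type":"object","properties":{"commands":{"type":"array"},"newtons":{"type":"number"}},"required":["commands"]}

```bash
mkdir -p pics; cat > h.py <<'E'
import numpy as np, cv2
from workcell import bot, grab_frame, ticket
def snap(n,f):
    d=grab_frame(n); cv2.imwrite(f'pics/{f}.png',d['image'][:,:,::-1]); np.savez(f'pics/{f}.npz',**d); return d
def ray(d,u,v,z):
    f=200/np.tan(np.radians(float(d['vertical_fov']))/2); R=d['R'];t=d['t']
    c=-R.T@t; r=R.T@np.array([(u-d['cx'])/f,(v-d['cy'])/f,1]); return c+r*(z-c[2])/r[2]
def proj(d,X):
    f=200/np.tan(np.radians(float(d['vertical_fov']))/2); p=d['R']@np.array(X)+d['t']; return f*p[0]/p[2]+d['cx'],f*p[1]/p[2]+d['cy']
E
python3 - <<'E'
from h import *
for n in('top','scene'):
    d=snap(n,n+'0'); print(n,d['vertical_fov'],d['cx'],d['cy'],-d['R'].T@d['t'])
o=bot.observe(); print(o, bot.pinch_z)
E
```

```text
top 56.534645574872535 323.13743595502484 198.35088093732244 [ 0.38942175 -0.01452093  1.30162733]
scene 55.21981181533907 319.4022518779553 203.9631254032586 [ 1.02488245 -0.0685949   1.04847828]
{'clock': 0.1, 'qpos': array([ 1.15580957,  0.52195143, -0.03631355,  1.5999082 ,  0.02118206,
        1.02104045, -0.11281743]), 'qd': array([-0.00170903, -0.00134235,  0.00040792, -0.00058876,  0.00227812,
       -0.00014978, -0.00049395]), 'joint_efforts': array([ 3.39216385e-03, -9.28492427e+01,  1.98384002e+00, -3.70535338e+01,
        1.82314828e-02,  5.24126168e-03,  1.97861264e-04]), 'position': array([ 0.21112804, -0.58798219,  0.2308006 ]), 'tool_rot': array([-3.14067088e+00,  5.24965040e-05,  3.44736172e-01]), 'force': array([0.40407182, 0.12559055, 0.11801958]), 'moment': array([-0.00941977, -0.00171759,  0.01408966]), 'finger_force': 0.0, 'grip_width': 0.085145366473982} 0.0187
```

View pics/top0.png

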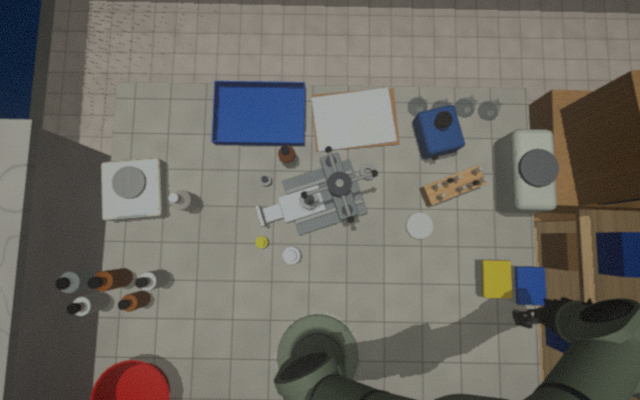

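View pics/scene0.png

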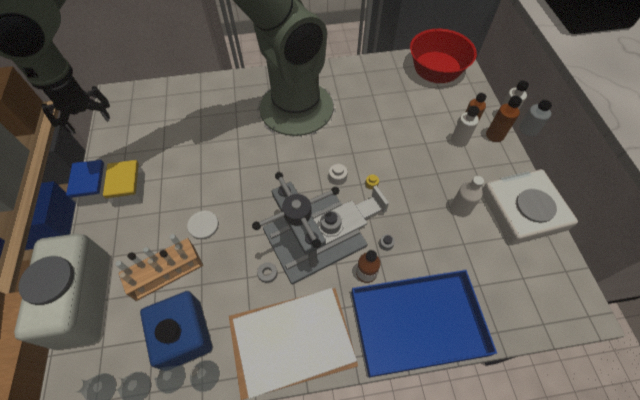

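The press hub is near (340,184) in the top view, with the tray end plate at (265,215) and the die at (308,200) already in the tray. The decoys and bystanders stand around it. I'll enlarge this region.

```bash
python3 - <<'E'
import cv2
a=cv2.imread('pics/top0.png')[135:275,245:395]; cv2.imwrite('pics/c1.png',cv2.resize(a,None,fx=4.2,fy=4.2,interpolation=cv2.INTER_CUBIC)[:600])
a=cv2.imread('pics/scene0.png')[160:290,240:410]; cv2.imwrite('pics/c2.png',cv2.resize(a,None,fx=4.5,fy=4.5,interpolation=cv2.INTER_CUBIC))
E
```

```text
(no output)
```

View pics/c1.png

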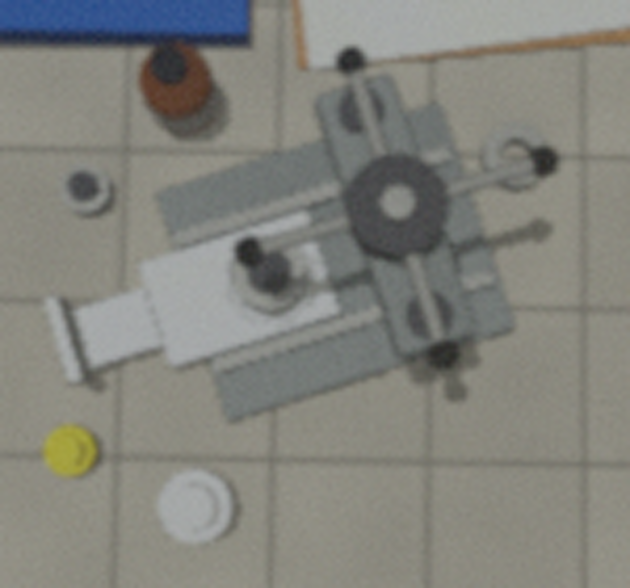

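View pics/c2.png

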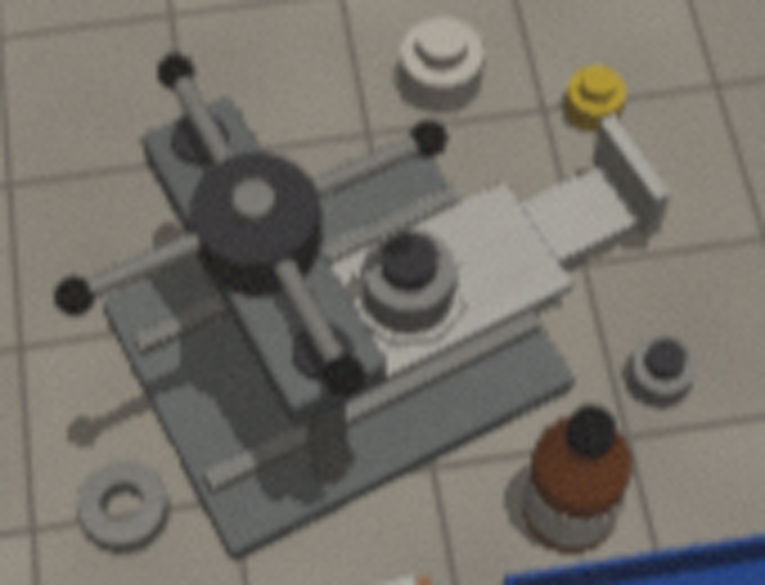

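Both crops show the die already seated in the tray. In c1 the balls are at (350,60), (544,160), (444,355) and (249,250), the boss is at (398,201), and the outer top edge of the end plate runs (45,300)–(70,381). In c2 the balls are at (175,70), (430,138), (343,375) and (74,295), with the boss at (255,196).

```bash
python3 - <<'E'
from h import *
T=dict(np.load('pics/top0.npz'));S=dict(np.load('pics/scene0.npz'))
a=lambda u,v,z:ray(T,245+u/4.2,135+v/4.2,z)[:2]
b=lambda u,v,z:ray(S,240+u/4.5,160+v/4.5,z)[:2]
np.set_printoptions(precision=4,suppress=True)
for f,bs,boss in((a,[(350,60),(544,160),(444,355),(249,250)],(398,201)),(b,[(343,375),(74,295),(175,70),(430,138)],(255,196))):
    P=np.array([f(*p,.222) for p in bs]); c=P.mean(0); print(P.tolist(),'c',c,'boss',f(*boss,.243))
    d=P-c; print(np.degrees(np.arctan2(d[:,1],d[:,0])),np.linalg.norm(d,axis=1))
B=np.array([a(*p,.02) for p in[(157,190),(437,102),(513,328),(230,420)]]);print(B, B[0]-B[1],B[3]-B[2],B[0]-B[3])
B2=np.array([b(*p,.02) for p in[(575,380),(238,555),(105,308)]]);print('B2',B2)
for n,p in dict(L=(45,300),R=(70,381)).items(): print(n,a(*p,.077))
print('scene plate',b(604,120,.077),b(664,195,.077))
print('die',a(270,270,.088),b(408,255,.088))
print('brown',a(168,62,.14),b(590,430,.14),'ydie',a(70,450,.02),'gdie',a(84,186,.04),'white die',a(197,505,.04))
E
```

```text
[[0.6527307073898698, -0.025469257723713702], [0.5834225154399021, -0.16232736685343915], [0.4458058131538261, -0.09338162083583938], [0.5167091798990857, 0.042877830590777585]] c [ 0.5497 -0.0596] boss [ 0.5496 -0.0595]
[  18.3104  -71.814  -161.9701  107.8324] [0.1086 0.1082 0.1092 0.1076]
[[0.657033820677484, -0.023099516291680153], [0.5871717186054687, -0.1586095018572396], [0.45065220802273576, -0.08935245728643926], [0.5206190740754333, 0.048157658698794695]] c [ 0.5539 -0.0557] boss [ 0.5543 -0.0549]
[  17.5499  -72.0637 -161.9552  107.7484] [0.1082 0.1081 0.1086 0.1091]
[[ 0.5894  0.131 ]
 [ 0.6674 -0.1006]
 [ 0.4794 -0.1646]
 [ 0.4005  0.0662]] [-0.0779  0.2316] [-0.0789  0.2308] [0.1889 0.0648]
B2 [[ 0.5951  0.1362]
 [ 0.6761 -0.0946]
 [ 0.4933 -0.161 ]]
L [0.4917 0.2102]
R [0.4284 0.1884]
scene plate [0.4373 0.1859] [0.5002 0.2111]
die [0.517  0.0333] [0.5224 0.0377]
brown [0.669  0.1117] [0.6767 0.1139] ydie [0.3741 0.196 ] gdie [0.5887 0.1884] white die [0.3324 0.0897]
```

The screw axis is at about (0.552, -0.058) and press x points at about 18.8°. The spokes are at 18/108/198/288°, so the capstan is near 0. I'll move high around the press to behind the tray's end plate with the fingers shut.

Emit:
arm_command([
  [[29, 29, 15], 0, 1],
  [[29, 29, 15], 0, 1],
  [[29, 29, 15], 0, 1],
  [[29, 29, 15], 0, 1],
  [[29, 29, 15], 0, 1],
  [[29, 29, 15], 0, 1],
  [[29, 29, 15], 0, 1],
  [[29, 29, 15], 0, 1],
  [[29, 29, 15], 0, 1],
  [[29, 29, 15], -0.017, 1],
], newtons=40)

```text
clock: 1.1
position: [0.5021, -0.2968, 0.3818]
tool_rot: [-3.141, 0.0, 0.328]
force: [1.0, -1.1, -0.2]
grip_width: 0.0002
finger_force: 0.0
```

Emit:
arm_command([
  [[-4, 45, 0], 0, 1],
  [[-4, 45, 0], 0, 1],
  [[-4, 45, 0], 0, 1],
  [[-4, 45, 0], 0, 1],
  [[-4, 45, 0], 0, 1],
  [[-4, 45, 0], 0, 1],
  [[-4, 45, 0], 0, 1],
  [[-4, 45, 0], 0, 1],
  [[-4, 45, 0], 0, 1],
  [[-4, 45, 0], 0, 1],
  [[-4, 45, 0], 0, 1],
  [[-5, 45, 0], 0, 1],
  [[0, 0, 0], 0, 1],
])

```text
clock: 2.4
position: [0.4503, 0.2473, 0.3809]
tool_rot: [-3.139, 0.001, 0.335]
force: [-0.4, -1.0, -1.0]
grip_width: -0.0004
finger_force: 0.0
```

Emit:
arm_command([
  [[0, 0, -40], 0, 1],
  [[0, 0, -40], 0, 1],
  [[0, 0, -40], 0, 1],
  [[0, 0, -40], 0, 1],
  [[0, 0, -40], 0, 1],
  [[0, 0, -40], 0, 1],
  [[0, 0, -30], 0, 1],
  [[0, 0, -30], 0, 1],
  [[0, 0, -20], 0, 1],
  [[0, 0, -15], 0, 1],
  [[0, 0, 0], 0, 1],
])

```text
clock: 3.5
position: [0.4512, 0.241, 0.0446]
tool_rot: [3.141, 0.003, 0.328]
force: [-0.6, 0.7, 0.2]
grip_width: -0.0001
finger_force: 0.0
```

```bash
python3 - <<'E'
from h import *
d=snap('scene','s1'); a=cv2.imread('pics/s1.png')[130:290,240:440]; cv2.imwrite('pics/c3.png',cv2.resize(a,None,fx=3.5,fy=3.5,interpolation=cv2.INTER_CUBIC))
o=bot.observe();print(o['position'],o['tool_rot'],o['force'],o['qpos'])
E
```

```text
[0.45174156 0.24140637 0.04575709] [3.14119648e+00 1.76043030e-03 3.27908620e-01] [0.13925241 0.28622019 1.09719441] [-0.33518649  0.65518101 -0.36551386  2.01005122  0.42785749  0.55216675
 -2.24345328]
```

View pics/c3.png

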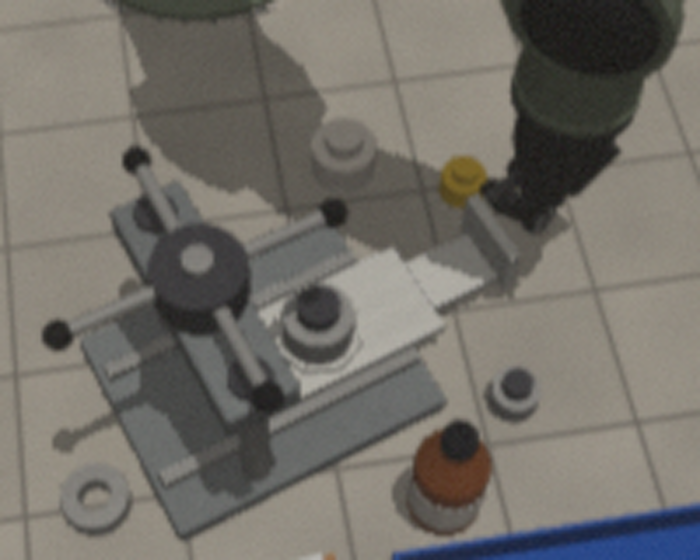

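The fingers stand behind the end plate at about (505,215), centred and clear of everything else. I'll push now.

Emit:
arm_command([
  [[1.3, -3.8, 0], 0, 1],
  [[1.3, -3.8, 0], 0, 1],
  [[1.3, -3.8, 0], 0, 1],
  [[1.3, -3.8, 0], 0, 1],
  [[1.3, -3.8, 0], 0, 1],
  [[1.3, -3.8, 0], 0, 1],
  [[1.3, -3.8, 0], 0, 1],
  [[1.3, -3.8, 0], 0, 1],
  [[1.6, -4.7, 0], 0, 1],
  [[1.6, -4.7, 0], 0, 1],
  [[1.6, -4.7, 0], 0, 1],
  [[1.6, -4.7, 0], 0, 1],
])

```text
clock: 4.75
position: [0.4692, 0.1922, 0.0463]
tool_rot: [-3.142, -0.0, 0.328]
force: [-0.9, 2.6, 1.8]
grip_width: 0.0003
finger_force: 1.7
```

Emit:
arm_command([
  [[1.6, -4.7, 0], 0, 1],
  [[1.6, -4.7, 0], 0, 1],
  [[1.6, -4.7, 0], 0, 1],
  [[1.6, -4.7, 0], 0, 1],
  [[1.6, -4.7, 0], 0, 1],
  [[1.6, -4.7, 0], 0, 1],
  [[1.6, -4.7, 0], 0, 1],
  [[1.6, -4.7, 0], 0, 1],
  [[1.6, -4.7, 0], 0, 1],
])

```text
clock: 5.65
position: [0.4836, 0.1499, 0.0463]
tool_rot: [-3.142, -0.0, 0.328]
force: [1.0, 4.1, 1.9]
grip_width: -0.0001
finger_force: 1.7
```

```bash
python3 - <<'E'
from h import *
o=bot.observe();p=o['position'];e=np.array([-.322,.947]);q=p[:2]-[.552,-.058];print(p,q@e,q@[.947,.322],o['force'],o['force'][:2]@e)
d=snap('scene','s2'); a=cv2.imread('pics/s2.png')[130:290,240:440]; cv2.imwrite('pics/c4.png',cv2.resize(a,None,fx=3.5,fy=3.5,interpolation=cv2.INTER_CUBIC))
E
```

```text
[0.48363993 0.14994696 0.04631247] 0.21893771823080854 0.002221934960087768 [1.01298047 4.11616128 1.9239278 ] 3.5718250220134404
```

View pics/c4.png

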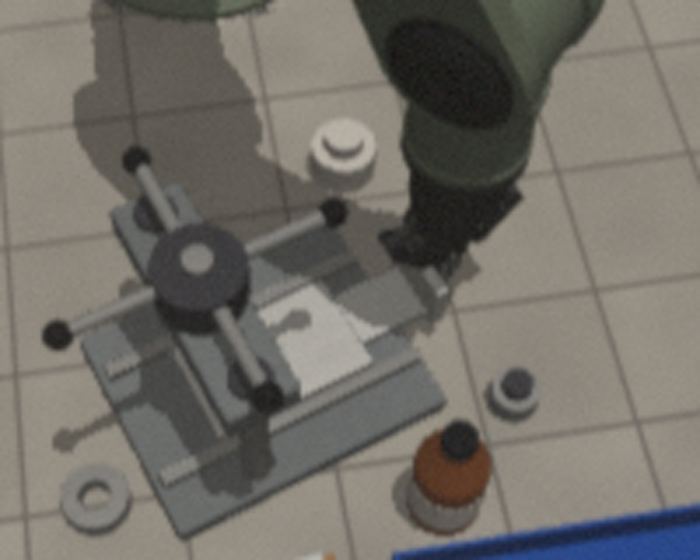

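The tray is sliding properly and the die has gone under the beam. The wrist's left edge is near (405,150) and the spoke ball is at (335,212). I'll carry on carefully.

Emit:
arm_command([
  [[1.3, -3.8, 0], 0, 1],
  [[1.3, -3.8, 0], 0, 1],
  [[1.3, -3.8, 0], 0, 1],
  [[1.0, -2.8, 0], 0, 1],
  [[1.0, -2.8, 0], 0, 1],
  [[0.6, -1.9, 0], 0, 1],
])

```text
clock: 6.3
position: [0.4898, 0.131, 0.0462]
tool_rot: [3.142, 0.0, 0.328]
force: [-2.7, 2.1, -0.6]
grip_width: 0.0001
finger_force: 1.5
```

Emit:
arm_command([
  [[0.6, -1.9, 0], 0, 1],
  [[0.6, -1.9, 0], 0, 1],
])

```text
clock: 6.5
position: [0.491, 0.1275, 0.0462]
tool_rot: [-3.142, 0.0, 0.328]
force: [-2.5, 2.4, -1.0]
grip_width: 0.0001
finger_force: 1.6
```

Emit:
arm_command([
  [[0.6, -1.9, 0], 0, 1],
])

```text
clock: 6.6
position: [0.4916, 0.1256, 0.0462]
tool_rot: [-3.142, 0.0, 0.328]
force: [-2.6, 2.4, -2.9]
grip_width: 0.0003
finger_force: 1.6
```

Emit:
arm_command([
  [[0.3, -0.9, 0], 0, 1],
])

```text
clock: 6.7
position: [0.4921, 0.1245, 0.0463]
tool_rot: [3.142, 0.0, 0.328]
force: [-1.4, 2.2, -1.5]
grip_width: -0.0
finger_force: 1.5
```

Emit:
arm_command([
  [[0.3, -0.9, 0], 0, 1],
  [[0.3, -0.9, 0], 0, 1],
])

```text
clock: 6.9
position: [0.4926, 0.123, 0.0463]
tool_rot: [-3.142, 0.0, 0.328]
force: [-1.7, 1.4, -1.1]
grip_width: 0.0002
finger_force: 1.5
```

Emit:
arm_command([
  [[0.3, -0.9, 0], 0, 1],
  [[0.3, -0.9, 0], 0, 1],
])

```text
clock: 7.1
position: [0.4927, 0.1226, 0.0463]
tool_rot: [-3.14, -0.0, 0.329]
force: [-9.1, 14.5, -1.3]
grip_width: -0.0002
finger_force: 8.3
```

Emit:
arm_command([
  [[0.3, -0.9, 0], 0, 1],
])

```text
clock: 7.2
position: [0.4927, 0.1225, 0.0463]
tool_rot: [-3.139, -0.0, 0.33]
force: [-11.1, 18.8, 0.6]
grip_width: 0.0001
finger_force: 11.0
```

Emit:
arm_command([
  [[0.3, -0.9, 0], 0, 1],
])

```text
clock: 7.3
position: [0.4928, 0.1225, 0.0463]
tool_rot: [-3.138, -0.0, 0.33]
force: [-14.1, 23.2, 0.2]
grip_width: -0.0002
finger_force: 13.7
```

The tray is hard against its stop: 27 N, and the position matches home. I'll back off and rise.

Emit:
arm_command([
  [[-0.6, 1.8, 0], 0, 1],
  [[0, 0, 0], 0, 1],
  [[-2, 6, 0], 0, 1],
  [[-5, 14, 0], 0, 1],
  [[-6, 18, 0], 0, 1],
  [[-6, 18, 0], 0, 1],
  [[0, 0, 40], 0, 1],
  [[0, 0, 45], 0, 1],
  [[0, 0, 45], 0, 1],
  [[0, 0, 45], 0, 1],
  [[0, 0, 45], 0, 1],
  [[0, 0, 34], 0, 1],
  [[0, 0, 0], 0, 1],
])

```text
clock: 8.6
position: [0.4759, 0.1778, 0.3048]
tool_rot: [3.141, -0.007, 0.327]
force: [0.9, 0.0, -0.8]
grip_width: 0.0003
finger_force: 0.0
```

```bash
python3 - <<'E'
from h import *
o=bot.observe();print(o['position'],o['tool_rot'],o['force'],o['moment'],o['qpos'])
c=np.array([.552,-.058])
for a in (112,108,18):
    t=np.radians(a);u=np.array([np.cos(t),np.sin(t)]);n=np.array([-u[1],u[0]])
    print(a,t,(c+.07*u+.0205*n)*1000,(c+.07*u+.032*n)*1000)
d=snap('top','t2'); a=cv2.imread('pics/t2.png')[135:275,245:395]; cv2.imwrite('pics/c5.png',cv2.resize(a,None,fx=4.2,fy=4.2,interpolation=cv2.INTER_CUBIC))
E
```

```text
[0.47587918 0.17778586 0.30483875] [ 3.14104967 -0.00718047  0.32696186] [ 0.85640649  0.02230468 -0.79084753] [ 0.00011001 -0.01088972  0.01366291] [-0.03925419  0.29010828 -0.54347642  1.79389066  0.16954687  1.09649933
 -1.88485833]
112 1.9547687622336491 [506.77026944  -0.77656535] [496.10765511  -5.08454117]
108 1.8849555921538759 [510.87215181   2.23910776] [499.93500187  -1.31458768]
18 0.3141592653589793 [612.23910776 -16.87215181] [608.68541232  -5.93500187]
```

View pics/c5.png

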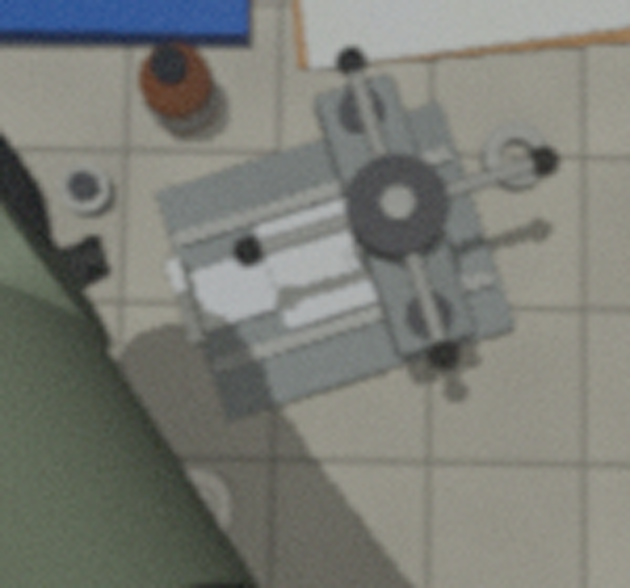

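The tray is home, with its end plate at (175,272), and the spokes are undisturbed at (249,250), (350,60), (544,160) and (444,355). I'll go behind the spoke that points at 108°, with yaw aligned to it.

Emit:
arm_command([
  [[2, -16, 0], 0.14, 1],
  [[2, -16, 0], 0.14, 1],
  [[2, -16, 0], 0.14, 1],
  [[2, -16, 0], 0.14, 1],
  [[2, -16, 0], 0.14, 1],
  [[2, -16, 0], 0.14, 1],
  [[2, -16, 0], 0.14, 1],
  [[2, -16, 0], 0.14, 1],
  [[2, -16, 0], 0.14, 1],
  [[3, -17, 0], 0.14, 1],
  [[3, -18, 0], 0.14, 1],
  [[0, 0, 0], 0.018, 1],
])

```text
clock: 9.85
position: [0.4982, -0.0044, 0.2992]
tool_rot: [-3.14, 0.0, 1.888]
force: [0.1, -0.7, -0.1]
grip_width: -0.0001
finger_force: 0.0
```

Emit:
arm_command([
  [[0, 0, -30], 0, 1],
  [[0, 0, -30], 0, 1],
  [[0, 0, -20], 0, 1],
  [[0, 0, -18], 0, 1],
  [[0, 0, 0], 0, 1],
])

```text
clock: 10.35
position: [0.4968, -0.0015, 0.2]
tool_rot: [-3.138, -0.002, 1.885]
force: [-1.0, -0.1, 0.4]
grip_width: 0.0004
finger_force: 0.0
```

```bash
cat > st.py <<'E'
from h import *
import sys
o=bot.observe();p=o['position'];c=np.array([.552,-.058]);y=o['tool_rot'][2]
u=np.array([np.cos(y),np.sin(y)]);n=np.array([-u[1],u[0]]);q=p[:2]-c
F=o['force'];tz=q[0]*F[1]-q[1]*F[0]
print('clk %.2f p %s yaw %.3f (%.1f) r %.4f off %.4f | Fn %.2f Fr %.2f tz %.3f mz %.3f'%(o['clock'],(p*1000).round(1),y,np.degrees(y),q@u,q@n,F[:2]@n,F[:2]@u,tz,o['moment'][2]))
E
python3 st.py; python3 - <<'E'
# arc table: spoke angle every 5 deg, aligned finger
import numpy as np
c=np.array([552,-58.]);P=[]
for a in range(108,10,-5):
    t=np.radians(a);u=np.array([np.cos(t),np.sin(t)]);P.append(c+70*u+20*np.array([-u[1],u[0]]))
P=np.array(P);print(P.round(1).tolist());print(np.diff(P,axis=0).round(1).tolist())
E
```

```text
clk 10.35 p [496.8  -1.5 200. ] yaw 1.885 (108.0) r 0.0708 off 0.0350 | Fn 1.01 Fr 0.18 tz 0.065 mz -0.024
[[511.3, 2.4], [516.8, 5.7], [522.5, 8.5], [528.4, 10.9], [534.5, 12.7], [540.7, 13.9], [547.0, 14.6], [553.3, 14.8], [559.7, 14.4], [566.0, 13.5], [572.1, 12.0], [578.2, 9.9], [584.0, 7.4], [589.6, 4.4], [594.8, 0.9], [599.8, -3.1], [604.4, -7.5], [608.6, -12.2], [612.4, -17.3], [615.7, -22.8]]
[[5.4, 3.3], [5.7, 2.8], [5.9, 2.3], [6.1, 1.8], [6.2, 1.3], [6.3, 0.7], [6.3, 0.2], [6.3, -0.4], [6.3, -0.9], [6.2, -1.5], [6.0, -2.0], [5.8, -2.5], [5.6, -3.0], [5.3, -3.5], [5.0, -4.0], [4.6, -4.4], [4.2, -4.8], [3.8, -5.1], [3.3, -5.4]]
```

Emit:
arm_command([
  [[0, 0, 6], 0, 1],
  [[5, 1.6, 0], 0, 1],
  [[5, 1.6, 0], 0, 1],
  [[2, 0.6, 0], 0, 1],
  [[0, 0, 0], 0, 1],
])

```text
clock: 10.85
position: [0.5106, 0.0022, 0.2085]
tool_rot: [3.141, -0.0, 1.886]
force: [-0.3, 0.5, -0.2]
grip_width: -0.0003
finger_force: 0.0
```

```bash
python3 st.py
```

```text
clk 10.85 p [510.6   2.2 208.5] yaw 1.886 (108.0) r 0.0700 off 0.0207 | Fn 0.12 Fr 0.53 tz -0.002 mz -0.031
```

Emit:
arm_command([
  [[2.0, 0.6, 0], 0, 1],
  [[2.0, 0.6, 0], 0, 1],
  [[0, 0, 0], 0, 1],
])

```text
clock: 11.15
position: [0.5134, 0.003, 0.2081]
tool_rot: [-3.139, -0.0, 1.886]
force: [-6.5, -1.4, 4.2]
grip_width: -0.0001
finger_force: 3.5
```

```bash
python3 st.py
```

```text
clk 11.15 p [513.4   3.  208.1] yaw 1.886 (108.0) r 0.0700 off 0.0178 | Fn 6.63 Fr 0.71 tz 0.451 mz 0.034
```

Contact is at 6.6 N. I'll start the first 90° push; contact with the die can't occur before 143°.

Emit:
arm_command([
  [[2.7, 1.6, 0], -0.0436, 1],
  [[2.7, 1.6, 0], -0.0436, 1],
  [[2.8, 1.4, 0], -0.0436, 1],
  [[2.8, 1.4, 0], -0.0436, 1],
  [[2.9, 1.2, 0], -0.0436, 1],
  [[3.0, 1.1, 0], -0.0436, 1],
  [[3.0, 0.9, 0], -0.0436, 1],
  [[3.1, 0.8, 0], -0.0436, 1],
])

```text
clock: 11.95
position: [0.5361, 0.0126, 0.208]
tool_rot: [-3.139, 0.001, 1.535]
force: [-10.4, -3.8, 5.5]
grip_width: 0.0
finger_force: 4.9
```

```bash
python3 st.py
```

```text
clk 11.95 p [536.1  12.6 208. ] yaw 1.535 (87.9) r 0.0699 off 0.0185 | Fn 10.26 Fr -4.18 tz 0.795 mz -0.101
```

Emit:
arm_command([
  [[3.1, 0.7, 0], -0.0436, 1],
  [[3.1, 0.6, 0], -0.0436, 1],
  [[3.1, 0.4, 0], -0.0436, 1],
  [[3.1, 0.3, 0], -0.0436, 1],
  [[3.2, 0.1, 0], -0.0436, 1],
  [[3.2, 0.1, 0], -0.0436, 1],
  [[3.2, -0.2, 0], -0.0436, 1],
  [[3.2, -0.2, 0], -0.0436, 1],
  [[3.2, -0.4, 0], -0.0436, 1],
  [[3.1, -0.5, 0], -0.0436, 1],
  [[3.1, -0.7, 0], -0.0436, 1],
  [[3.1, -0.8, 0], -0.0436, 1],
  [[3.0, -1.0, 0], -0.0436, 1],
  [[3.0, -1.0, 0], -0.0436, 1],
])

```text
clock: 13.35
position: [0.5795, 0.0107, 0.2077]
tool_rot: [-3.139, 0.002, 0.925]
force: [-10.6, 1.7, 1.9]
grip_width: 0.0
finger_force: 4.5
```

```bash
python3 st.py
```

```text
clk 13.35 p [579.5  10.7 207.7] yaw 0.925 (53.0) r 0.0714 off 0.0194 | Fn 9.50 Fr -5.06 tz 0.776 mz -0.091
```

Emit:
arm_command([
  [[2.9, -1.3, 0], -0.0436, 1],
  [[2.9, -1.3, 0], -0.0436, 1],
  [[2.8, -1.5, 0], -0.0436, 1],
  [[2.8, -1.5, 0], -0.0436, 1],
  [[2.7, -1.7, 0], -0.0436, 1],
  [[2.6, -1.8, 0], -0.0436, 1],
  [[2.5, -2.0, 0], -0.0436, 1],
  [[2.5, -2.0, 0], -0.0436, 1],
  [[2.3, -2.2, 0], -0.0436, 1],
  [[2.3, -2.2, 0], -0.0436, 1],
  [[2.1, -2.4, 0], -0.0436, 1],
  [[2.1, -2.4, 0], -0.0436, 1],
  [[1.9, -2.5, 0], -0.0436, 1],
  [[1.9, -2.5, 0], -0.0436, 1],
  [[0, 0, 0], 0, 1],
])

```text
clock: 14.85
position: [0.6145, -0.0158, 0.2078]
tool_rot: [-3.14, 0.002, 0.315]
force: [-2.9, 4.6, -1.4]
grip_width: -0.0002
finger_force: 2.4
```

```bash
python3 st.py
```

```text
clk 14.85 p [614.5 -15.8 207.8] yaw 0.315 (18.1) r 0.0725 off 0.0208 | Fn 5.30 Fr -1.28 tz 0.411 mz -0.014
```

Free torque is steady at about 0.69 N m (tz + mz). Now back to the next spoke.

Emit:
arm_command([
  [[-2.5, 7.6, 0], 0, 1],
  [[0, 0, 30], 0, 1],
  [[0, 0, 30], 0, 1],
  [[-10, 0.5, 0], 0.144, 1],
  [[-10, 0.5, 0], 0.144, 1],
  [[-10, 0.5, 0], 0.144, 1],
  [[-10, 0.5, 0], 0.144, 1],
  [[-10, 0.5, 0], 0.144, 1],
  [[-10, 0.5, 0], 0.144, 1],
  [[-11, 0.5, 0], 0.144, 1],
  [[-11, 0.5, 0], 0.144, 1],
  [[-11, 0.5, 0], 0.144, 1],
  [[-11, 0.5, 0], 0.144, 1],
  [[-10, 0.5, 0], 0.144, 1],
  [[0, 0, 0], 0, 1],
])

```text
clock: 16.35
position: [0.498, -0.0035, 0.2685]
tool_rot: [-3.142, 0.001, 1.903]
force: [1.0, -0.4, 0.7]
grip_width: 0.0001
finger_force: 0.0
```

Emit:
arm_command([
  [[0, 0, -20], 0, 1],
  [[0, 0, -20], 0, 1],
  [[0, 0, -19], 0, 1],
  [[0, 0, 0], 0, 1],
])

```text
clock: 16.75
position: [0.4981, -0.0035, 0.2076]
tool_rot: [-3.139, -0.001, 1.896]
force: [0.0, 0.3, -0.1]
grip_width: -0.0
finger_force: 0.0
```

```bash
python3 st.py
```

```text
clk 16.75 p [498.1  -3.5 207.6] yaw 1.896 (108.6) r 0.0688 off 0.0336 | Fn -0.14 Fr 0.28 tz -0.019 mz -0.032
```

Emit:
arm_command([
  [[4.7, 1.6, 0], 0, 1],
  [[4.7, 1.6, 0], 0, 1],
  [[3.8, 1.3, 0], 0, 1],
  [[2.0, 0.7, 0], 0, 1],
  [[2.7, 1.6, 0], -0.0436, 1],
  [[2.7, 1.6, 0], -0.0436, 1],
  [[2.8, 1.4, 0], -0.0436, 1],
  [[2.8, 1.4, 0], -0.0436, 1],
  [[2.9, 1.2, 0], -0.0436, 1],
  [[3.0, 1.1, 0], -0.0436, 1],
  [[3.0, 0.9, 0], -0.0436, 1],
  [[3.1, 0.8, 0], -0.0436, 1],
])

```text
clock: 17.95
position: [0.5363, 0.0111, 0.2097]
tool_rot: [-3.14, 0.001, 1.548]
force: [-11.0, -1.9, 4.9]
grip_width: -0.0002
finger_force: 5.1
```

```bash
python3 st.py
```

```text
clk 17.95 p [536.3  11.1 209.7] yaw 1.548 (88.7) r 0.0687 off 0.0172 | Fn 10.97 Fr -2.15 tz 0.791 mz -0.087
```

Emit:
arm_command([
  [[3.1, 0.7, 0], -0.0436, 1],
  [[3.1, 0.6, 0], -0.0436, 1],
  [[3.1, 0.4, 0], -0.0436, 1],
  [[3.1, 0.3, 0], -0.0436, 1],
  [[3.2, 0.1, 0], -0.0436, 1],
  [[3.2, 0.1, 0], -0.0436, 1],
  [[3.2, -0.2, 0], -0.0436, 1],
  [[3.2, -0.2, 0], -0.0436, 1],
  [[3.2, -0.4, 0], -0.0436, 1],
  [[3.1, -0.5, 0], -0.0436, 1],
])

```text
clock: 18.95
position: [0.5675, 0.0126, 0.2094]
tool_rot: [-3.139, 0.001, 1.113]
force: [-11.2, -0.0, 1.6]
grip_width: 0.0
finger_force: 4.8
```

```bash
python3 st.py
```

```text
clk 18.95 p [567.5  12.6 209.4] yaw 1.113 (63.8) r 0.0702 off 0.0173 | Fn 9.99 Fr -4.95 tz 0.787 mz -0.087
```

Emit:
arm_command([
  [[3.1, -0.7, 0], -0.0436, 1],
  [[3.1, -0.8, 0], -0.0436, 1],
])

```text
clock: 19.15
position: [0.5737, 0.0113, 0.2094]
tool_rot: [-3.139, 0.001, 1.026]
force: [-9.2, 2.3, 0.4]
grip_width: 0.0001
finger_force: 4.9
```

```bash
python3 st.py
```

```text
clk 19.15 p [573.7  11.3 209.4] yaw 1.026 (58.8) r 0.0705 off 0.0174 | Fn 9.05 Fr -2.77 tz 0.686 mz -0.113
```

Emit:
arm_command([
  [[3.0, -1.0, 0], -0.0436, 1],
  [[3.0, -1.0, 0], -0.0436, 1],
])

```text
clock: 19.35
position: [0.5797, 0.0094, 0.2093]
tool_rot: [-3.139, 0.002, 0.939]
force: [-10.5, 2.2, -0.1]
grip_width: -0.0
finger_force: 4.7
```

```bash
python3 st.py
```

```text
clk 19.35 p [579.7   9.4 209.3] yaw 0.939 (53.8) r 0.0708 off 0.0175 | Fn 9.75 Fr -4.43 tz 0.768 mz -0.072
```

Emit:
arm_command([
  [[2.9, -1.3, 0], -0.0436, 1],
  [[2.9, -1.3, 0], -0.0436, 1],
])

```text
clock: 19.55
position: [0.5855, 0.007, 0.2094]
tool_rot: [-3.139, 0.001, 0.852]
force: [-11.7, 2.4, 1.3]
grip_width: -0.0001
finger_force: 4.7
```

```bash
python3 st.py
```

```text
clk 19.55 p [585.5   7.  209.4] yaw 0.852 (48.8) r 0.0710 off 0.0176 | Fn 10.42 Fr -5.90 tz 0.843 mz -0.079
```

Emit:
arm_command([
  [[2.8, -1.5, 0], -0.0436, 1],
  [[2.8, -1.5, 0], -0.0436, 1],
])

```text
clock: 19.75
position: [0.5911, 0.0042, 0.2093]
tool_rot: [-3.139, 0.002, 0.765]
force: [-10.1, 3.4, -0.1]
grip_width: 0.0001
finger_force: 4.6
```

```bash
python3 st.py
```

```text
clk 19.75 p [591.1   4.2 209.3] yaw 0.765 (43.8) r 0.0713 off 0.0178 | Fn 9.46 Fr -4.94 tz 0.762 mz -0.089
```

No touch so far: finger_force is a clean signal and stays flat at about 4.7 (torque noise is about ±0.08). Continuing.

Emit:
arm_command([
  [[2.7, -1.7, 0], -0.0436, 1],
  [[2.6, -1.8, 0], -0.0436, 1],
])

```text
clock: 19.95
position: [0.5964, 0.0008, 0.2093]
tool_rot: [-3.139, 0.002, 0.678]
force: [-7.5, 5.7, -0.7]
grip_width: -0.0002
finger_force: 4.7
```

Emit:
arm_command([
  [[2.5, -2.0, 0], -0.0436, 1],
  [[2.5, -2.0, 0], -0.0436, 1],
])

```text
clock: 20.15
position: [0.6015, -0.003, 0.2093]
tool_rot: [-3.139, 0.001, 0.591]
force: [-9.3, 5.4, -0.5]
grip_width: -0.0001
finger_force: 4.6
```

Emit:
arm_command([
  [[2.3, -2.2, 0], -0.0436, 1],
  [[2.3, -2.2, 0], -0.0436, 1],
])

```text
clock: 20.35
position: [0.6062, -0.0073, 0.2094]
tool_rot: [-3.139, 0.001, 0.503]
force: [-9.7, 6.0, -0.6]
grip_width: 0.0
finger_force: 4.6
```

Emit:
arm_command([
  [[2.1, -2.4, 0], -0.0436, 1],
  [[2.1, -2.4, 0], -0.0436, 1],
])

```text
clock: 20.55
position: [0.6104, -0.0119, 0.2093]
tool_rot: [-3.139, 0.002, 0.416]
force: [-7.3, 7.9, -0.2]
grip_width: -0.0001
finger_force: 4.8
```

```bash
python3 st.py
```

```text
clk 20.55 p [610.4 -11.9 209.3] yaw 0.416 (23.9) r 0.0720 off 0.0185 | Fn 10.19 Fr -3.48 tz 0.798 mz -0.080
```

Emit:
arm_command([
  [[1.9, -2.6, 0], -0.0436, 1],
  [[1.9, -2.6, 0], -0.0436, 1],
])

```text
clock: 20.75
position: [0.6141, -0.0168, 0.2093]
tool_rot: [-3.139, 0.002, 0.329]
force: [-6.9, 9.1, -0.5]
grip_width: 0.0002
finger_force: 5.4
```

Emit:
arm_command([
  [[1.6, -2.7, 0], -0.0436, 1],
  [[1.6, -2.7, 0], -0.0436, 1],
])

```text
clock: 20.95
position: [0.6173, -0.0219, 0.2093]
tool_rot: [-3.139, 0.002, 0.243]
force: [-9.3, 9.7, -1.0]
grip_width: 0.0
finger_force: 5.8
```

Emit:
arm_command([
  [[1.4, -2.8, 0], -0.0436, 1],
  [[1.4, -2.8, 0], -0.0436, 1],
])

```text
clock: 21.15
position: [0.6201, -0.0271, 0.2093]
tool_rot: [-3.139, 0.002, 0.156]
force: [-9.9, 11.9, 0.6]
grip_width: -0.0001
finger_force: 6.3
```

```bash
python3 st.py
```

```text
clk 21.15 p [620.1 -27.1 209.3] yaw 0.156 (8.9) r 0.0721 off 0.0199 | Fn 13.29 Fr -7.94 tz 1.117 mz -0.081
```

The touch is felt at yaw of about 0.43: finger_force left its 4.65 baseline and rises at the expected slope. I'm now about 0.25 rad past it, so about 0.25 more.

Emit:
arm_command([
  [[1.3, -2.95, 0], -0.0436, 1],
  [[1.2, -3.0, 0], -0.0436, 1],
])

```text
clock: 21.35
position: [0.6227, -0.0327, 0.2094]
tool_rot: [-3.138, 0.002, 0.069]
force: [-9.9, 12.3, -1.2]
grip_width: 0.0001
finger_force: 6.8
```

```bash
python3 st.py
```

```text
clk 21.35 p [622.7 -32.7 209.4] yaw 0.069 (3.9) r 0.0723 off 0.0204 | Fn 12.91 Fr -9.05 tz 1.118 mz -0.100
```

Emit:
arm_command([
  [[1.1, -3.05, 0], -0.0436, 1],
  [[1.0, -3.1, 0], -0.0436, 1],
])

```text
clock: 21.55
position: [0.6249, -0.0385, 0.2094]
tool_rot: [-3.138, 0.002, -0.018]
force: [-4.0, 14.5, -0.7]
grip_width: -0.0
finger_force: 7.5
```

```bash
python3 st.py; python3 -c "
from workcell import bot;print(bot.observe()['qpos'])"
```

```text
clk 21.55 p [624.9 -38.5 209.4] yaw -0.018 (-1.0) r 0.0725 off 0.0209 | Fn 14.40 Fr -4.24 tz 1.132 mz -0.107
[ 0.07241896  0.5496343  -0.15394583  1.61205272  0.09166246  0.98919802
 -1.69882391]
```

Emit:
arm_command([
  [[0.8, -3.1, 0], -0.0436, 1],
  [[0.3, -1.3, 0], -0.018, 1],
])

```text
clock: 21.75
position: [0.6261, -0.0427, 0.2094]
tool_rot: [-3.138, 0.002, -0.08]
force: [-7.8, 15.8, 0.5]
grip_width: 0.0002
finger_force: 7.5
```

```bash
python3 st.py; sleep 0
```

```text
clk 21.75 p [626.1 -42.7 209.4] yaw -0.080 (-4.6) r 0.0726 off 0.0211 | Fn 15.15 Fr -8.99 tz 1.290 mz -0.090
```

Emit:
arm_command([
  [[0, 1.5, 0], 0, 1],
  [[0, 3, 0], 0, 1],
  [[0, 6, 0], 0, 1],
  [[0, 0, 0], 0, 1],
])

```text
clock: 22.15
position: [0.6269, -0.0345, 0.2096]
tool_rot: [-3.141, -0.0, -0.079]
force: [1.1, -0.5, 0.2]
grip_width: 0.0
finger_force: 0.0
```

Emit:
arm_command([
  [[0, 0, 30], 0, 1],
  [[0, 0, 40], 0, 1],
  [[0, 0, 40], 0, 1],
  [[-20, -30, 20], 0, 1],
  [[-20, -40, 10], 0, 1],
  [[-20, -40, 0], 0, 1],
  [[-20, -40, 0], 0, 1],
  [[-20, -40, 0], 0, 1],
  [[-20, -40, 0], 0, 1],
  [[-10, -30, 0], 0, 1],
  [[0, 0, 0], 0, 1],
  [[0, 0, 0], 0, 1],
])

```text
clock: 23.35
position: [0.4965, -0.2959, 0.3494]
tool_rot: [-3.142, -0.0, -0.081]
force: [0.1, 0.2, -0.1]
grip_width: 0.0001
finger_force: 0.0
```

```bash
python3 - <<'E'
from h import *
o=bot.observe();print(o['position'],o['force'])
d=snap('top','t9'); a=cv2.imread('pics/t9.png')[135:275,245:395]; cv2.imwrite('pics/c9.png',cv2.resize(a,None,fx=4.2,fy=4.2,interpolation=cv2.INTER_CUBIC))
E
```

```text
[ 0.4965025  -0.29587266  0.34937673] [ 0.10934473  0.1898669  -0.06669597]
```

View pics/c9.png

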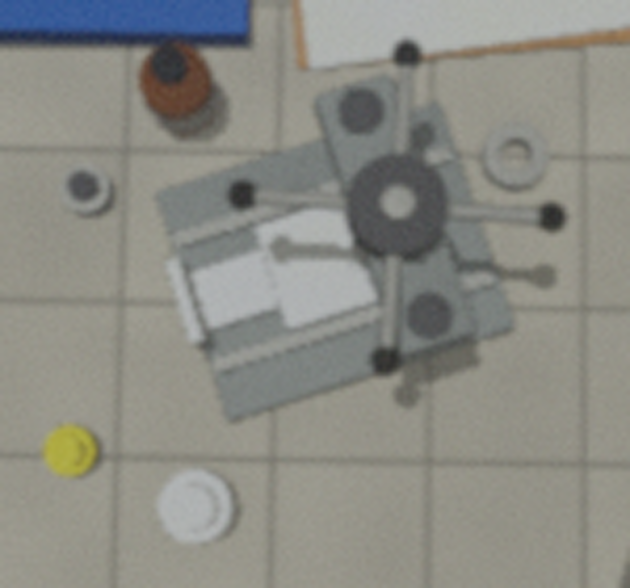

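The tray is home with its end plate at (185,300), the handle is at about −4° with balls at (407,52), (552,216), (385,360) and (241,195), and the bystanders have not moved. The estimate is about 0.45 rad past the touch, inside the firm range.

```bash
python3 -c "
from workcell import ticket;print(ticket.job_done())"
```

```text
the job is handed in; nothing more can be done
None
```

I pushed the tray fully in to its stop, clamped the die about 0.45 rad past the felt touch (firm is 0.3 to 0.7), moved the arm clear and handed the job in; the bystanders in the last picture had not moved, and no verdict was returned.

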